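Plug the test gauge into the matching air outlet of a packing bench

ROBOT

A 6-joint arm with a two-finger parallel gripper is mounted at the origin on the work surface. World frame = base frame: x ahead of the robot, y to its left, z up, the work surface at z = 0. Lengths are in m, angles in rad, forces in N, time in s.
With the tool pointing down it reaches from about 0.275 to 0.725 m from the base axis. Payload 15.9 kg.
Tool frame: the origin (TCP) lies midway between the tips of the shut fingers; the grasp point (between the pads) lies 19 mm behind it; y points along the fingers, z is the direction in which the jaws open and shut, and the axes are right-handed (so a half turn about y gives the same grasp; the last joint's range is limited). The gripper opens to 85 mm and grips with 20 to 120 N. Pads are 22 mm wide; open, the fingers measure 114 mm over their backs; the gripper's body (76 mm by 85 mm) begins 54 mm behind the grasp point. The pads swing forward as they close: fully open they stand 13 mm farther back than shut.
Start: joints at [-1.268, 0.213, -0.034, 1.323, 0, 1.571], TCP at [0.149, -0.477, 0.231] pointing down, gripper open.
Joint ranges: [-2.98, 2.98], [-0.74, 1.72], [-1.14, 1.35], [-2.1, 2.04], [-1.57, 1.44], [-3.14, 3.14]. Speed limits (rad/s): [1.89, 1.89, 2.39, 2.57, 3.14, 3.14].

INTERFACE

Orientations are given as a unit quaternion [x, y, z, w].
In Python, from rig import arm gives the robot as it stands. The module is installed in compiled form; this text tells all that it offers.
- The arm moves only by the shell command python3 -m jog 'ROWS' [OPENING]. ROWS is text: rows parted by semicolons, each of 6 numbers parted by spaces: the shift along the world's x, y, z in cm, then the turn, a rotation vector about the world's x, y, z in rad. A call has 1 to 12 rows; each row is the pose to reach, as a shift and turn from the pose commanded when the call began; what a row does not reach only later rows make up. A row lasts 1/12 s, in which the tool goes at most 41.7 mm and 7.16 degrees, less where a joint would pass 70% of its speed; a pose out of reach is approached as far as the arm can. A call with a gripper value outside its range is refused whole. OPENING is the closure in counts, from 0 (fully open) to 255 (shut), set as the call begins (- or left out, the last holds). The fingers move at their own pace and stop on an object; the grip force is fixed at half the most. Time passes only in rows, so rows that repeat a pose let the fingers close. It gives the time, the measured TCP pose, the force and the opening at its end, in the units of the state.
- arm.sense(): the state, without advancing time (a new reading comes with each control period).
- arm.read_camera(name): name is "scene" or "top" or "wrist"; returns a dict with "frame" (400x640x3 uint8, red, green, blue), "camera_matrix" (3x3 intrinsics, pixels), "camera_from_world" (4x4, takes a point from world to camera coordinates). Camera axes: x right, y up, looking along -z (the intrinsics and any distortion apply to the point x, -y, -z); pixel columns grow to the right and rows downward; lengths in m; the calibration is good to about 2 mm. The wrist camera is an equidistant fisheye: a pixel r from the principal point sees the ray r / f radians off the axis. A picture is of the moment at which its call begins. There is no depth.
- arm.job_done(): hands the job in, once; it reports no verdict.
The state is a dict: "time_s": time; "joint_positions": joint angles; "qd": joint speeds; "effort": joint torques, N m; "tcp_pos": TCP position; "tcp_rot": TCP orientation; "ft_force": force on the tool from outside, world axes, zero at the start; "torque": the same for the moment, N m; "gripper_width": finger opening in m.
Only numpy, scipy, OpenCV 4.12 (cv2) and the standard library are available. Lean on these libraries where they do the work, as an engineer would, in place of code of your own. Each camera call takes 0.05 s, during which the arm holds its last target.

TASK

Check the air pressure at the packing bench: pull back the sleeve of the outlet whose bore fits the gauge's plug until it stays back by itself, then take the pressure gauge out of the wooden rack and press its plug fully home in that outlet, so that the sleeve springs forward and locks it. Let go of it there. Leave the other two outlets' sleeves and everything else on the bench as they are.

Things in the scene. Friction and masses are not known exactly. Their poses are not given: they have to be found in the camera images.
- gauge: pressure gauge with a plug: 96 mm long, 0.3 kg, round all along its axis. Origin: centre of the plug's tip; +z runs from the tip up to the dial. Brass plug 18 mm across, nose chamfered, with a locking groove, from z = 0 to its shoulder at z = 30 mm (26 mm across); neck 21 mm across to z = 56; black case 50 mm across from z = 62 to 94 (bezel to 96), dial on top. Starts upright in one of the three holes of the wooden rack, resting on its shoulder
- gauge_case (a point): on the gauge's axis at z = 80 mm, the middle of the case: the place to grip it across
- outlet_small: small quick coupler on the air manifold, leaning 25 degrees from vertical: bore for a 13 mm plug, steel sleeve 36 mm across (lip 39). Origin: centre of its brass foot on the bar; +z runs along the bore to the mouth, 78 mm away; local y along the row, local x across it. Outlets stand 95 mm apart in any order
- outlet_medium: medium quick coupler on the air manifold, leaning 25 degrees from vertical: bore for a 18 mm plug, steel sleeve 41 mm across (lip 44). Origin: centre of its brass foot on the bar; +z runs along the bore to the mouth, 78 mm away; local y along the row, local x across it. Outlets stand 95 mm apart in any order. It fits the gauge: plug home = tip at z = 48 mm
- outlet_large: large quick coupler on the air manifold, leaning 25 degrees from vertical: bore for a 25 mm plug, steel sleeve 48 mm across (lip 51). Origin: centre of its brass foot on the bar; +z runs along the bore to the mouth, 78 mm away; local y along the row, local x across it. Outlets stand 95 mm apart in any order
- outlet_medium_mouth (a point): centre of the medium outlet's mouth (bore 19.5 mm), in the plane of its brass rim, on which the plug's shoulder rests when home. Sleeve forward: two jaws 10 to 14 mm inside block the bore. Sleeve back: the plug slides in freely until it meets the valve about 3 mm before home; some 8 N more trips the sleeve, which springs forward and locks the plug's groove
- sleeve_medium_rim (a point): centre of the front edge of the medium outlet's sleeve, 1 mm short of the mouth when forward; moves with the sleeve. The sleeve's side is grippable from this rim to 41 mm below it
- sleeve_small (a joint): how far the small outlet's sleeve is pulled back, m: 0 = fully forward (as found), 0.012 = back stop. It moves along the outlet's -z, away from the mouth; takes about 6 to 8 N. Past 0.0105 it stays back by itself until a plug presses the valve in the bore, then it springs forward
- sleeve_medium (a joint): how far the medium outlet's sleeve is pulled back, m: 0 = fully forward (as found), 0.012 = back stop. It moves along the outlet's -z, away from the mouth; takes about 6 to 8 N. Past 0.0105 it stays back by itself until a plug presses the valve in the bore, then it springs forward
- sleeve_large (a joint): how far the large outlet's sleeve is pulled back, m: 0 = fully forward (as found), 0.012 = back stop. It moves along the outlet's -z, away from the mouth; takes about 6 to 8 N. Past 0.0105 it stays back by itself until a plug presses the valve in the bore, then it springs forward
- manifold: air manifold fixed to the bench: steel foot 90 x 370 mm, square aluminium bar along local y with three outlets that lean towards local -x. Origin on the bench, 30 mm in front of the bar's centre line. Filter regulator at local y = 205 mm, 52 mm across, 162 mm high; feed valve at local y = -205 mm, 97 mm high
- rack: wooden rack fixed to the bench, 70 x 235 x 42 mm, origin under its centre, long side along local y, three 21 mm holes 75 mm apart, 36 mm deep
- carton: small sealed carton fixed on the bench, 145 x 190 x 75 mm, origin under its centre
- blank: blanking plug with a red knob, 60 mm long, 34 mm across, upright in the rack, its top 30 mm above the rack's; origin at its tip; leave alone
- nozzle: blow nozzle, 125 mm long, upright in the rack, its top 95 mm above the rack's; origin at its tip; leave alone
- tape_roll: roll of brown tape lying flat, 102 mm across, 48 mm high, origin under its centre; leave alone
- spanner: open spanner lying flat, 170 mm long along local x, 8 mm thick, origin under its middle; leave alone
- spray: spray bottle standing, 66 mm across, 204 mm high, origin under its centre; leave alone
- staples: box of staples 100 x 65 x 45 mm, origin under its centre; leave alone
- tape_gun: tape dispenser lying on its side, about 230 x 110 mm, 54 mm high, origin under its middle; leave alone

How it is judged:
On the way:
1. the sleeve of the medium outlet, which fits the gauge, is pulled back to its stop (value of joint sleeve_medium above 0.0105 m), for 0.2 s.
At the end, for the whole second after the job is handed in: The gauge's plug is home in the medium outlet (tip within -2.5 / +3.5 mm of its home depth, within 3 mm of the bore's axis each way, leaning less than 0.12 rad from it), that outlet's sleeve is fully forward (under 1.5 mm), the other two sleeves are forward (under 3 mm), and the gauge is at rest (z of gauge in the frame of outlet_medium between 0.0455 and 0.0515 m and x of gauge in the frame of outlet_medium between -0.003 and 0.003 m and y of gauge in the frame of outlet_medium between -0.003 and 0.003 m and angle between the z axis of gauge and the z axis of outlet_medium, either way round below 0.12 rad and value of joint sleeve_medium below 0.0015 m and linear speed of gauge below 0.02 m/s and value of joint each of sleeve_small, sleeve_large below 0.003 m); the robot touches nothing.
It fails at once if the sleeve of the small outlet, which does not fit, is pulled back more than 4 mm (value of joint sleeve_small above 0.004 m).
It fails at once if the sleeve of the large outlet, which does not fit, is pulled back more than 4 mm (value of joint sleeve_large above 0.004 m).
It fails at once if anything else loose on the bench or in the rack is moved more than 40 mm (distance of any of blank, nozzle, tape_roll, spanner, spray, staples, tape_gun from where it was at the start of the episode above 0.04 m).
It also fails if it takes over 51 s, if anything falls off the work surface, if the arm or the gripper's body presses on something with over 40 N, if the wrist force passes 120 N, or if a joint passes its speed limit or range.

## Working session

There is one attempt and no reset: what is moved stays moved. The work goes in short steps, Python scripts to look and compute and a shell command to move; the robot and the scene stay as the last step left them, time stands still between calls to the robot, and variables do not carry over. Pictures are saved under pics/ and viewed, and the job is handed in when it is done.

```bash
mkdir -p pics
python3 - <<'E'
from rig import arm
import cv2
print(arm.sense())
for n in ("scene","top","wrist"):
    c=arm.read_camera(n)
    cv2.imwrite(f"pics/{n}0.png",c["frame"][:,:,::-1])
    print(n,c["camera_matrix"],c["camera_from_world"], [k for k in c])
E
```

```text
{'time_s': 0.0, 'joint_positions': array([-1.26799675e+00,  2.13361016e-01, -3.50771766e-02,  1.32350116e+00,
        1.61323816e-05,  1.57078010e+00]), 'qd': array([ 0.00076731,  0.00132601,  0.00022722, -0.00254939, -0.00079575,
        0.00172328]), 'effort': array([-3.76664262e-03, -6.86160779e+01,  4.87118840e+01,  1.75515533e-02,
       -3.80577203e-04, -1.83308259e-06]), 'tcp_pos': array([ 0.148997  , -0.47691622,  0.23080656]), 'tcp_rot': array([-0.10670826,  0.69941752, -0.6986168 ,  0.10659764]), 'ft_force': array([-0.70712561,  0.70808334,  0.18376435]), 'torque': array([ 0.02592273, -0.01941109,  0.05626257]), 'gripper_width': 0.08555059765858732}
scene [[506.4076969    0.         321.0069385 ]
 [  0.         506.4076969  205.88991141]
 [  0.           0.           1.        ]] [[ 0.88896011  0.45744148 -0.02229843 -0.5156028 ]
 [-0.28994583  0.59981338  0.74575822  0.06786436]
 [ 0.35451564 -0.65648397  0.66584342 -1.70860533]
 [ 0.          0.          0.          1.        ]] ['frame', 'camera_matrix', 'camera_from_world']
top [[378.48611095   0.         315.30892656]
 [  0.         378.48611095 199.29789537]
 [  0.           0.           1.        ]] [[-0.01871885 -0.99982406  0.00120793  0.01638321]
 [ 0.99599651 -0.01854154  0.0874481  -0.55781609]
 [-0.08741031  0.00284002  0.99616834 -0.97062903]
 [ 0.          0.          0.          1.        ]] ['frame', 'camera_matrix', 'camera_from_world']
wrist [[309.70691629   0.         320.49620247]
 [  0.         309.70691629 206.13247002]
 [  0.           0.           1.        ]] [[ 2.97765101e-01 -9.54638918e-01 -6.92643384e-04 -4.98432168e-01]
 [ 9.17571007e-01  2.86403177e-01 -2.75747470e-01  3.41581744e-02]
 [ 2.63437642e-01  8.14724239e-02  9.61229865e-01 -3.78088702e-01]
 [ 0.00000000e+00  0.00000000e+00  0.00000000e+00  1.00000000e+00]] ['frame', 'camera_matrix', 'camera_from_world']
```

View pics/scene0.png

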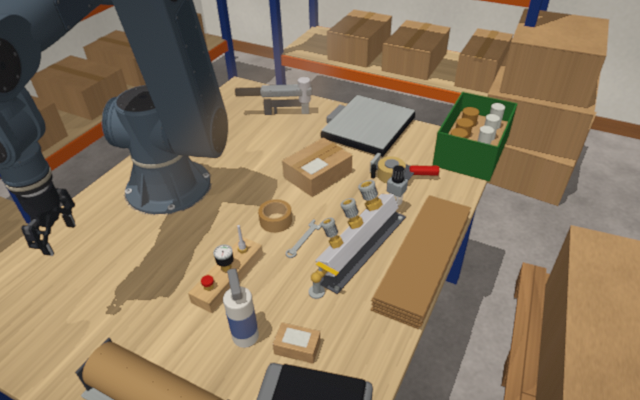

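View pics/top0.png

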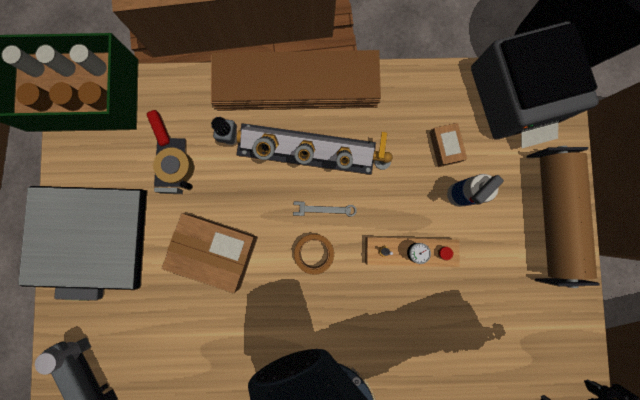

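View pics/wrist0.png

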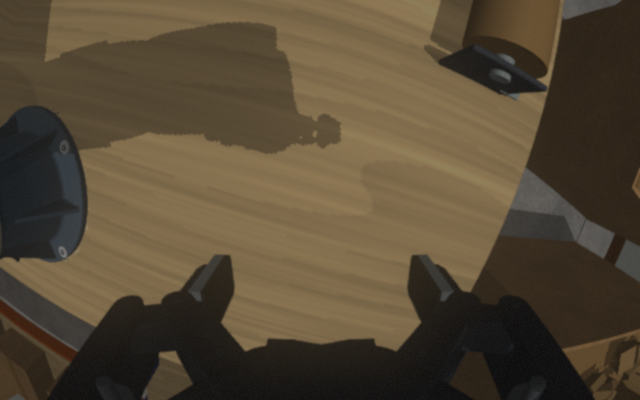

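Run:
```python
import cv2
t=cv2.imread("pics/top0.png"); s=cv2.imread("pics/scene0.png")
cv2.imwrite("pics/t1.png",cv2.resize(t[110:190,205:405],None,fx=4,fy=4,interpolation=cv2.INTER_CUBIC))
cv2.imwrite("pics/t2.png",cv2.resize(t[225:275,355:475],None,fx=6,fy=6,interpolation=cv2.INTER_CUBIC))
cv2.imwrite("pics/s1.png",cv2.resize(s[160:300,300:430],None,fx=4,fy=4,interpolation=cv2.INTER_CUBIC))
cv2.imwrite("pics/s2.png",cv2.resize(s[210:320,180:290],None,fx=5,fy=5,interpolation=cv2.INTER_CUBIC))
```

```text
(no output)
```

View pics/t1.png

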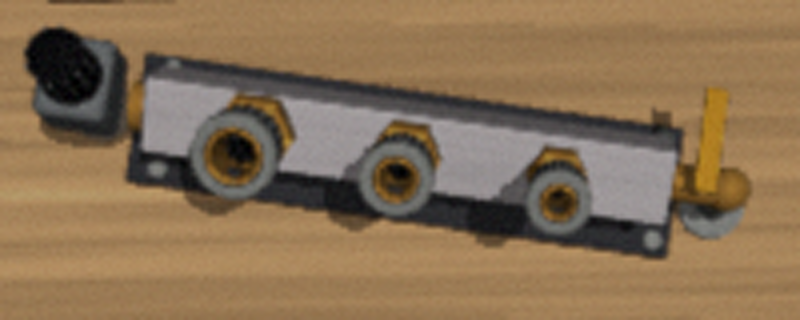

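View pics/t2.png

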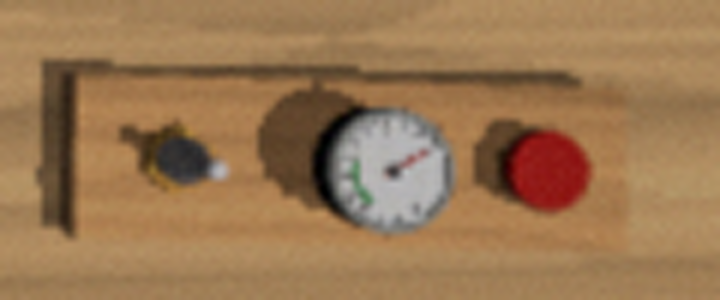

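View pics/s1.png

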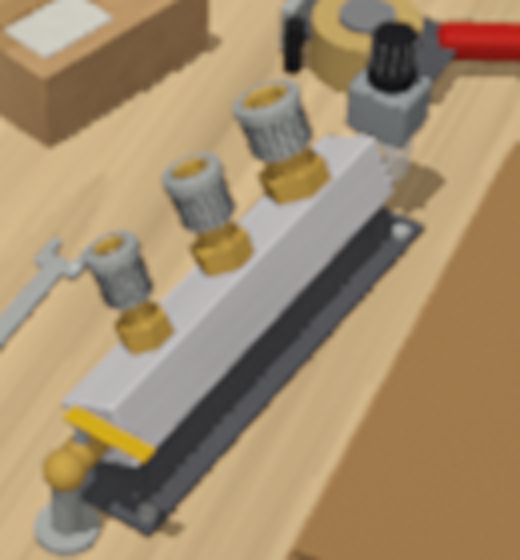

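View pics/s2.png

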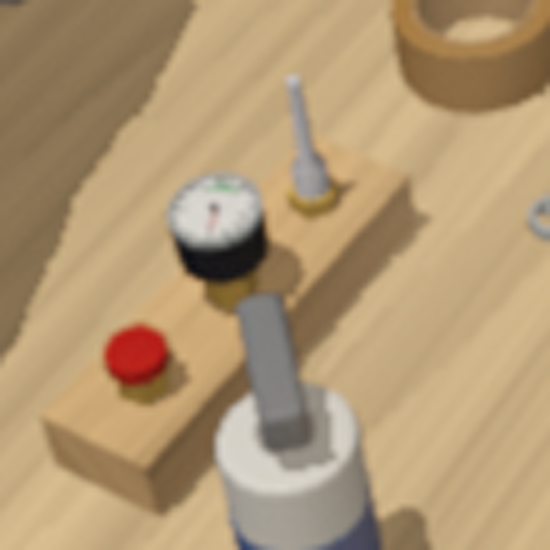

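```bash
cat > h.py <<'E'
import numpy as np, cv2
from rig import arm
def ray(c,px,fish=False):
    K=c["camera_matrix"];T=c["camera_from_world"];R=T[:3,:3]
    x=(px[0]-K[0,2])/K[0,0];y=(px[1]-K[1,2])/K[1,1]
    if fish:
        r=np.hypot(x,y);s=np.sin(r)/r if r>1e-9 else 1;d=np.array([x*s,-y*s,-np.cos(r)])
    else: d=np.array([x,-y,-1])
    d/=np.linalg.norm(d)
    return -R.T@T[:3,3],R.T@d
def proj(c,p,fish=False):
    K=c["camera_matrix"];T=c["camera_from_world"]
    q=T[:3,:3]@np.asarray(p)+T[:3,3];v=np.array([q[0],-q[1],-q[2]])
    if fish:
        h=np.hypot(v[0],v[1]);th=np.arctan2(h,v[2]);u=v[:2]/h*th
    else:u=v[:2]/v[2]
    return K[0,0]*u[0]+K[0,2],K[1,1]*u[1]+K[1,2]
def tri(rays):
    A=np.zeros((3,3));b=np.zeros(3)
    for o,d in rays:
        P=np.eye(3)-np.outer(d,d);A+=P;b+=P@o
    x=np.linalg.solve(A,b)
    return x,[np.linalg.norm((np.eye(3)-np.outer(d,d))@(x-o))*1000 for o,d in rays]
def plane(r,z):
    o,d=r;return o+d*(z-o[2])/d[2]
E
python3 - <<'E'
from h import *
t=arm.read_camera("top");s=arm.read_camera("scene")
f=lambda p,k,o:((p[0]+.5)/k-.5+o[0],(p[1]+.5)/k-.5+o[1])
for n,a,b in [("L",(235,153),(269,98)),("M",(397,175),(193,167)),("S",(558,201),(112,243))]:
    print(n,tri([ray(t,f(a,4,(205,110))),ray(s,f(b,4,(300,160)))]))
rt=ray(t,f((390,171),6,(355,225)));rs=ray(s,f((217,207),5,(180,210)))
print("dial",tri([rt,rs]),plane(rt,.108),plane(rs,.108))
for n,p in [("foot corner BL",(130,182)),("foot BR",(665,256)),("bar TL",(147,82)),("bar TR",(680,133))]:
    print(n,plane(ray(t,f(p,4,(205,110))),0.005))
for n,p in [("noz base",(180,155),),("blank",(549,170))]:
    print(n,plane(ray(t,f(p,6,(355,225))),.072 if n=="blank" else .05))
E
```

```text
L (array([0.66823033, 0.12414818, 0.15273964]), [np.float64(0.354301044457502), np.float64(0.3543010444575831)])
M (array([0.6525422 , 0.03020932, 0.15535293]), [np.float64(0.9174485806091655), np.float64(0.9174485806091834)])
S (array([ 0.63606981, -0.06202988,  0.15494462]), [np.float64(0.513971877093078), np.float64(0.513971877093139)])
dial (array([ 0.41697503, -0.24048175,  0.10529425]), [np.float64(0.6480942106109868), np.float64(0.6480942106110399)]) [ 0.41767663 -0.23936429  0.108     ] [ 0.41821483 -0.242649    0.108     ]
foot corner BL [0.68371232 0.21532193 0.005     ]
foot BR [ 0.62643654 -0.14523014  0.005     ]
bar TL [0.75256938 0.20370571 0.005     ]
bar TR [ 0.71057298 -0.15807978  0.005     ]
noz base [ 0.42262092 -0.1668829   0.05      ]
blank [ 0.41473684 -0.31477271  0.072     ]
```

```bash
cat >> h.py <<'E'
from scipy.spatial.transform import Rotation as Rn
YL=np.array([.0322,.1862,0]);YL/=np.linalg.norm(YL)
XL=np.cross(YL,[0,0,1]);U=np.cos(np.radians(25))*np.array([0,0,1])-np.sin(np.radians(25))*XL
def goalR(point,jaw):
    y=point/np.linalg.norm(point);z=jaw-y*(jaw@y);z/=np.linalg.norm(z);return np.column_stack([np.cross(y,z),y,z])
E
python3 - <<'E'
from h import *
s=arm.sense();R=Rn.from_quat(s["tcp_rot"]).as_matrix();print(R.round(3),"U",U,"XL",XL)
c=arm.read_camera("wrist");T=c["camera_from_world"];o=-T[:3,:3].T@T[:3,3];print("cam in tool",R.T@(o-s["tcp_pos"]))
E=np.cross(YL,U)
for n,j in [("across",E),("across-",-E),("along",YL),("along-",-YL)]:
    G=goalR(-U,j);rv=Rn.from_matrix(G@R.T).as_rotvec();print(n,rv,np.linalg.norm(rv), "camdir",G[:,0])
E
```

```text
[[-0.955 -0.     0.298]
 [-0.298  0.    -0.955]
 [ 0.    -1.    -0.   ]] U [-0.41643723  0.07201546  0.90630779] XL [ 0.98537444 -0.1704031   0.        ]
cam in tool [-0.0711992  -0.14162384 -0.00113673]
across [-0.30262644 -0.34532115  1.07853569] 1.1722067661325577 camdir [-1.70403098e-01 -9.85374439e-01 -2.77555756e-17]
across- [ 0.39171964 -0.34330587 -2.00713525] 2.073618840690167 camdir [1.70403098e-01 9.85374439e-01 2.77555756e-17]
along [-0.59438265 -0.03976724  2.61201848] 2.679088037651578 camdir [ 0.89305253 -0.15443766  0.42261826]
along- [ 0.02850182 -0.43947601 -0.46654372] 0.6415719451324965 camdir [-0.89305253  0.15443766 -0.42261826]
```

```bash
python3 -m jog '25 25 8 -0.303 -0.345 1.079;25 25 8 -0.303 -0.345 1.079;25 25 8 -0.303 -0.345 1.079;25 25 8 -0.303 -0.345 1.079;25 25 8 -0.303 -0.345 1.079;25 25 8 -0.303 -0.345 1.079;25 25 8 -0.303 -0.345 1.079;25 25 8 -0.303 -0.345 1.079;25 25 8 -0.303 -0.345 1.079;25 25 8 -0.303 -0.345 1.079;25 25 8 -0.303 -0.345 1.079;25 25 8 -0.303 -0.345 1.079' 0
```

```text
time_s: 1.3
tcp_pos: [0.3987, -0.2273, 0.3112]
tcp_rot: [0.346, -0.411, 0.646, -0.543]
ft_force: [-0.7, -0.8, -0.1]
gripper_width: 0.0856
```

```bash
python3 -m jog '21.2 26.5 -6.6 0 0 0;21.2 26.5 -6.6 0 0 0;21.2 26.5 -6.6 0 0 0;21.2 26.5 -6.6 0 0 0;21.2 26.5 -6.6 0 0 0;21.2 26.5 -6.6 0 0 0;21.2 26.5 -6.6 0 0 0;21.2 26.5 -6.6 0 0 0;21.2 26.5 -6.6 0 0 0;21.2 26.5 -6.6 0 0 0;21.2 26.5 -6.6 0 0 0;21.2 26.5 -6.6 0 0 0'
python3 - <<'E'
from h import *
s=arm.sense();R=Rn.from_quat(s["tcp_rot"]).as_matrix();print(s["tcp_pos"],s["joint_positions"])
print(Rn.from_matrix(goalR(-U,np.cross(YL,U))@R.T).as_rotvec())
c=arm.read_camera("wrist");cv2.imwrite("pics/w1.png",c["frame"][:,:,::-1])
m=np.array([.6525,.0305,.154]);print(proj(c,m,True))
E
```

```text
time_s: 2.3
tcp_pos: [0.6108, 0.0367, 0.245]
tcp_rot: [0.346, -0.411, 0.646, -0.542]
ft_force: [0.9, -0.6, 0.1]
gripper_width: 0.0856
[0.610835   0.03668093 0.24499699] [ 0.12422251  0.07009523 -0.27254311  0.80942151 -0.12480465  1.84139795]
[ 0.00080693 -0.00059688  0.00189096]
(np.float64(320.0439768514672), np.float64(207.19205030099772))
```

View pics/w1.png

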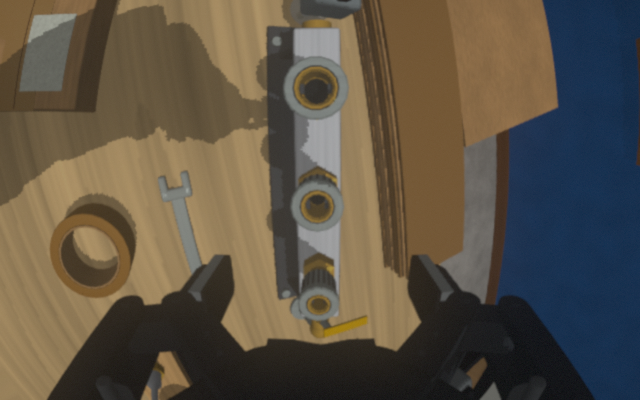

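Run:
```python
import cv2
t=cv2.imread("pics/w1.png")
cv2.imwrite("pics/w1z.png",cv2.resize(t[50:330,270:370],None,fx=2.1,fy=2.1))
cv2.imwrite("pics/w1y.png",cv2.resize(t[170:240,275:360],None,fx=8,fy=8,interpolation=cv2.INTER_CUBIC))
```

```text
(no output)
```

View pics/w1y.png

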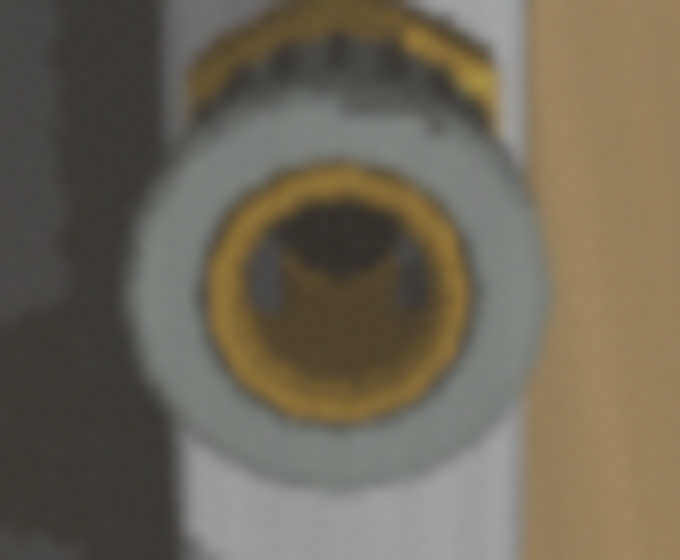

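Run:
```python
from h import *
c=arm.read_camera("wrist")
im=c["frame"][:,:,::-1].copy()
hsv=cv2.cvtColor(im,cv2.COLOR_BGR2HSV)
m=((hsv[...,0]>12)&(hsv[...,0]<28)&(hsv[...,1]>140)).astype(np.uint8)
pts={}
for n,(x,y,w) in dict(L=(316,88,27),M=(317,206,19),S=(318,303,14)).items():
    sub=np.zeros_like(m);cv2.circle(sub,(x,y),w,1,-1);sub&=m
    ct,_=cv2.findContours(sub,cv2.RETR_EXTERNAL,cv2.CHAIN_APPROX_NONE)
    k=max(ct,key=cv2.contourArea);e=cv2.fitEllipse(k);print(n,e);pts[n]=e[0]
t=arm.read_camera("top");s=arm.read_camera("scene")
f=lambda p,k,o:((p[0]+.5)/k-.5+o[0],(p[1]+.5)/k-.5+o[1])
for n,a,b in [("L",(235,153),(269,98)),("M",(397,175),(193,167)),("S",(558,201),(112,243))]:
    r=ray(c,pts[n],True)
    print(n,tri([ray(t,f(a,4,(205,110))),ray(s,f(b,4,(300,160))),r]),plane(r,.154))
```

```text
L ((315.15936279296875, 87.11148834228516), (40.27438735961914, 41.265472412109375), 101.57389068603516)
M ((316.79327392578125, 205.79824829101562), (27.728036880493164, 28.954479217529297), 95.34712982177734)
S ((317.96978759765625, 304.0519104003906), (16.6882381439209, 21.067020416259766), 87.89372253417969)
L (array([0.66763015, 0.12495428, 0.15137301]), [np.float64(1.2693871697927648), np.float64(0.33549191852214105), np.float64(1.1592752388427527)]) [0.66518505 0.12512639 0.154     ]
M (array([0.65177578, 0.03120492, 0.15348666]), [np.float64(1.9565503785637524), np.float64(0.7043611333009794), np.float64(1.465149675634462)]) [0.65009889 0.03213681 0.154     ]
S (array([ 0.63550434, -0.06168081,  0.1540318 ]), [np.float64(1.1631948486948596), np.float64(0.2531226817653867), np.float64(0.9993799471398553)]) [ 0.63447171 -0.06132076  0.154     ]
```

```bash
python3 -m jog '1.2 -0.2 -2.6 0 0 0;2.4 -0.4 -5.2 0 0 0;3.6 -0.5 -7.8 0 0 0;4.4 -0.6 -9.8 0 0 0;5.1 -0.7 -11.4 0 0 0;5.8 -0.8 -13 0 0 0;5.8 -0.8 -13 0 0 0;5.8 -0.8 -13 0 0 0'
python3 - <<'E'
from h import *
c=arm.read_camera("wrist");cv2.imwrite("pics/w2.png",c["frame"][:,:,::-1])
E
```

```text
time_s: 3.17
tcp_pos: [0.6685, 0.0291, 0.1151]
tcp_rot: [0.346, -0.411, 0.645, -0.543]
ft_force: [0.7, 0.5, -0.2]
gripper_width: 0.0854
```

View pics/w2.png

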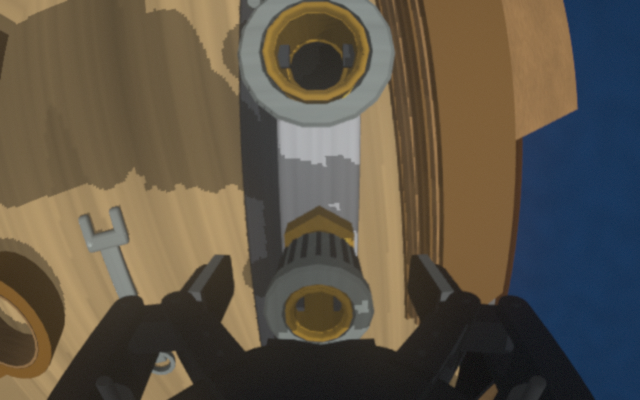

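```bash
python3 - <<'E'
from h import *
c=arm.read_camera("wrist")
print(proj(c,[.651,.0315,.1535],True),proj(c,[.6675,.1245,.1535],True),proj(c,[.635,-.062,.1535],True))
E
python3 -m jog '0 0 0 0 0 0;0 0 0 0 0 0;0 0 0 0 0 0;0 0 0 0 0 0;0 0 0 0 0 0;0 0 0 0 0 0;0 0 0 0 0 0;0 0 0 0 0 0' 255
```

```text
(np.float64(318.80025420202094), np.float64(313.75979844720786)) (np.float64(319.42298931513653), np.float64(52.70722360316111)) (np.float64(319.68951032156195), np.float64(438.9423469436143))
time_s: 3.93
tcp_pos: [0.6681, 0.03, 0.115]
tcp_rot: [0.347, -0.411, 0.645, -0.543]
ft_force: [-9.6, 2.1, 3.9]
gripper_width: 0.0392
```

```bash
python3 -m jog '0.1 0 -0.2 0 0 0;0.2 0 -0.4 0 0 0;0.3 -0.05 -0.6 0 0 0;0.4 -0.06 -0.8 0 0 0;0.45 -0.08 -1 0 0 0;0.5 -0.09 -1.1 0 0 0;0.52 -0.09 -1.15 0 0 0;0.52 -0.09 -1.15 0 0 0;0.52 -0.09 -1.15 0 0 0;0.52 -0.09 -1.15 0 0 0'
python3 - <<'E'
from h import *
c=arm.read_camera("wrist");cv2.imwrite("pics/w3.png",c["frame"][:,:,::-1]);print(arm.sense()["ft_force"],arm.sense()["ft_force"]@U)
E
```

```text
time_s: 4.77
tcp_pos: [0.6729, 0.0293, 0.1049]
tcp_rot: [0.347, -0.411, 0.645, -0.543]
ft_force: [-34.6, 3.6, 32.8]
gripper_width: 0.0394
[-35.27389961   3.33888369  32.61241108] 44.48669849062263
```

View pics/w3.png

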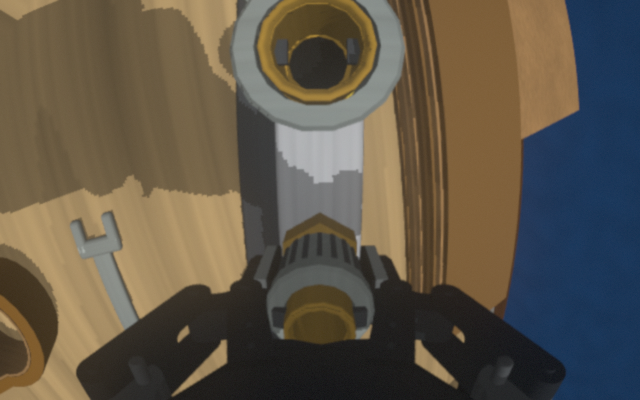

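```bash
python3 -m jog '-0.06 0 0.12 0 0 0;-0.06 0 0.12 0 0 0;-0.06 0 0.12 0 0 0'
python3 -m jog '0 0 0 0 0 0;0 0 0 0 0 0;0 0 0 0 0 0;0 0 0 0 0 0;0 0 0 0 0 0;0 0 0 0 0 0' 0
python3 - <<'E'
from h import *
c=arm.read_camera("wrist");cv2.imwrite("pics/w4.png",c["frame"][:,:,::-1])
E
```

```text
time_s: 5.07
tcp_pos: [0.6727, 0.0293, 0.1051]
tcp_rot: [0.347, -0.411, 0.645, -0.543]
ft_force: [-14.9, 3.1, 10.1]
gripper_width: 0.039
time_s: 5.57
tcp_pos: [0.6738, 0.0288, 0.1051]
tcp_rot: [0.346, -0.411, 0.645, -0.543]
ft_force: [0.0, 0.0, -0.9]
gripper_width: 0.0854
```

View pics/w4.png

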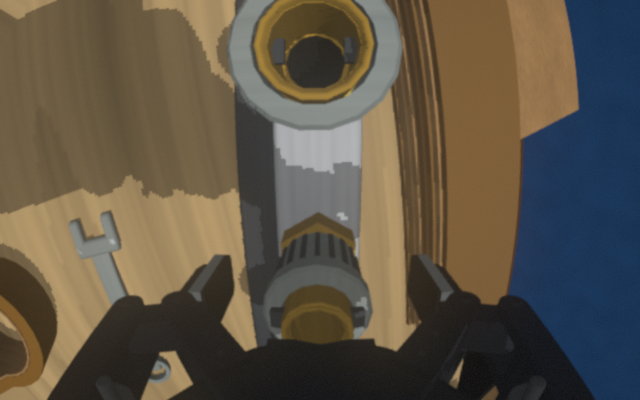

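```bash
python3 -m jog '-1.25 0.22 2.7 0 0 0;-2.8 0.5 6.2 0 0 0;-4.4 0.7 9.3 0 0 0;-5.8 1 12.4 0 0 0;-7 1.2 15.4 0 0 0;-7 1.2 15.4 0 0 0'
python3 - <<'E'
from h import *
s=arm.sense();R=Rn.from_quat(s["tcp_rot"]).as_matrix();print(s["tcp_pos"])
print(Rn.from_matrix(goalR(np.array([0,0,-1.]),XL)@R.T).as_rotvec())
c=arm.read_camera("wrist");cv2.imwrite("pics/w5.png",c["frame"][:,:,::-1])
cv2.imwrite("pics/w5z.png",cv2.resize(c["frame"][130:270,240:400,::-1],None,fx=4,fy=4,interpolation=cv2.INTER_CUBIC))
print(proj(c,[.6502,.0322,.1537],True))
E
```

```text
time_s: 6.12
tcp_pos: [0.6046, 0.0414, 0.2662]
tcp_rot: [0.343, -0.409, 0.646, -0.545]
ft_force: [1.8, 0.2, -0.1]
gripper_width: 0.0853
[0.6045566  0.04141778 0.26617508]
[ 7.37480342e-02  4.38801979e-01 -2.44752895e-04]
(np.float64(313.05670570765227), np.float64(203.41187549377366))
```

View pics/w5z.png

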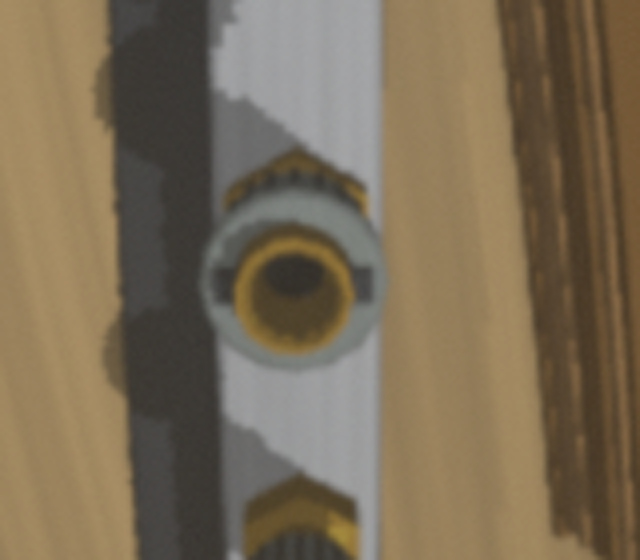

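```bash
python3 -m jog '0 0 0 0 0 0;0 0 0 0 0 0;-1 -1.5 0 0 0 0;-3 -5 -1 0.02 0.12 0;-6 -9 -2 0.03 0.2 0;-9 -13 -2.5 0.05 0.3 0;-12 -18 -3 0.06 0.4 0;-15 -23 -3.5 0.074 0.436 0;-17 -26 -4 0.074 0.436 0;-18.5 -28 -4 0.074 0.436 0;-18.5 -28 -4 0.074 0.436 0;-18.5 -28 -4 0.074 0.436 0'
python3 - <<'E'
from h import *
s=arm.sense();R=Rn.from_quat(s["tcp_rot"]).as_matrix();print(s["tcp_pos"])
print(Rn.from_matrix(goalR(np.array([0,0,-1.]),XL)@R.T).as_rotvec())
c=arm.read_camera("wrist");cv2.imwrite("pics/w6.png",c["frame"][:,:,::-1])
print(proj(c,[.4176,-.240,.108],True))
E
```

```text
time_s: 7.17
tcp_pos: [0.4156, -0.2426, 0.2171]
tcp_rot: [-0.457, 0.544, -0.54, 0.452]
ft_force: [0.8, 0.5, 0.8]
gripper_width: 0.0855
[ 0.41556031 -0.24259192  0.21709482]
[ 7.04962503e-05 -9.06255650e-03  3.70902380e-03]
(np.float64(322.83795491098243), np.float64(202.07898340560683))
```

View pics/w6.png

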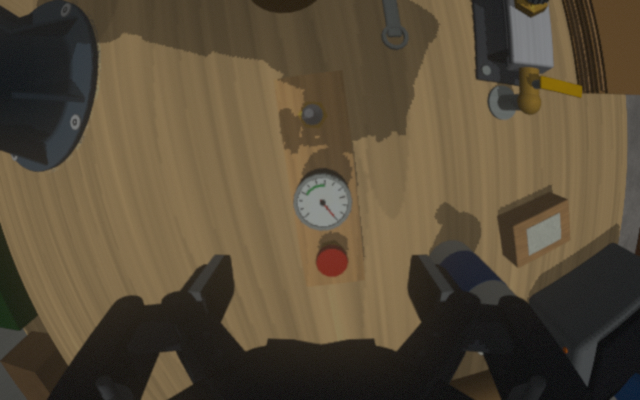

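Run:
```python
from h import *
c=arm.read_camera("wrist");hsv=cv2.cvtColor(c["frame"],cv2.COLOR_RGB2HSV)
m=((hsv[...,1]<90)&(hsv[...,2]>95)).astype(np.uint8);sub=np.zeros_like(m);cv2.circle(sub,(322,201),32,1,-1);m&=sub
ct,_=cv2.findContours(m,cv2.RETR_EXTERNAL,cv2.CHAIN_APPROX_NONE);k=max(ct,key=cv2.contourArea);e=cv2.fitEllipse(k);print(e)
print("dial",plane(ray(c,e[0],True),.108),arm.sense()["tcp_pos"])
s=arm.read_camera("scene");print("spray base",plane(ray(s,(243,335)),0))
t=arm.read_camera("top");print(plane(ray(t,(470,191)),.15),plane(ray(t,(460,192)),.05))
```

```text
((320.87322998046875, 204.58419799804688), (54.68699264526367, 58.46809387207031), 93.61558532714844)
dial [ 0.41701258 -0.24027453  0.108     ] [ 0.41783781 -0.23984241  0.21771431]
spray base [ 0.55700604 -0.38013178  0.        ]
[ 0.55954754 -0.35000186  0.15      ] [ 0.56766882 -0.3656326   0.05      ]
```

```bash
python3 -m jog '-0.08 -0.04 -3 0 0 0;-0.08 -0.04 -6 0 0 0;-0.08 -0.04 -8.5 0 0 0;-0.08 -0.04 -11 0 0 0;-0.08 -0.04 -13 0 0 0;-0.08 -0.04 -14 0 0 0;-0.08 -0.04 -14.6 0 0 0;-0.08 -0.04 -14.6 0 0 0'
python3 -m jog '0 0 0 0 0 0;0 0 0 0 0 0;0 0 0 0 0 0;0 0 0 0 0 0;0 0 0 0 0 0;0 0 0 0 0 0;0 0 0 0 0 0;0 0 0 0 0 0' 255
python3 - <<'E'
from h import *
s=arm.sense();R=Rn.from_quat(s["tcp_rot"]).as_matrix();print("tool point",R[:,1])
c=arm.read_camera("wrist");cv2.imwrite("pics/w7.png",c["frame"][:,:,::-1])
E
```

```text
time_s: 8.03
tcp_pos: [0.4179, -0.2388, 0.0723]
tcp_rot: [-0.458, 0.542, -0.539, 0.454]
ft_force: [-0.1, 0.0, 0.1]
gripper_width: 0.0852
time_s: 8.7
tcp_pos: [0.4185, -0.2399, 0.0743]
tcp_rot: [-0.457, 0.541, -0.54, 0.454]
ft_force: [-1.8, 2.2, 9.9]
gripper_width: 0.0485
tool point [-0.00397531 -0.00170928 -0.99999064]
```

View pics/w7.png

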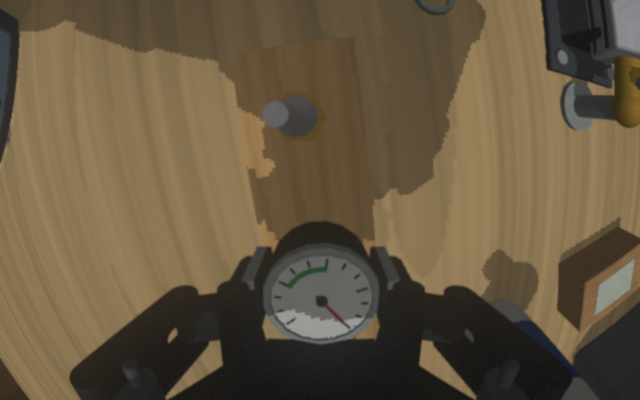

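```bash
python3 -m jog '0 0 0.4 0 0 0;0 0 1.2 0 0 0;0 0 2.4 0 0 0;0 0 4 0 0 0;0 0 6 0 0 0;0 0 8.5 0 0 0;0 0 11 0 0 0;0 0 13 0 0 0;0 0 14.5 0 0 0;0 0 15 0 0 0;0 0 15 0 0 0'
python3 - <<'E'
from h import *
s=arm.sense();R=Rn.from_quat(s["tcp_rot"]).as_matrix();p=s["tcp_pos"];print(p,s["gripper_width"])
G=goalR(-U,np.cross(YL,U));print("rot",Rn.from_matrix(G@R.T).as_rotvec())
c=arm.read_camera("wrist");cv2.imwrite("pics/w8.png",c["frame"][:,:,::-1])
d=p-R[:,1]*(.096-.0623);print("dial expected px",proj(c,d,True))
print("shift cm",(np.array([.6502,.0322,.1537])+.1023*U-p)*100)
E
```

```text
time_s: 9.67
tcp_pos: [0.4184, -0.2398, 0.2244]
tcp_rot: [-0.457, 0.541, -0.54, 0.454]
ft_force: [0.4, 0.6, -3.5]
gripper_width: 0.0484
[ 0.4184261  -0.23983741  0.22436028] 0.04838197313595783
rot [-7.23973246e-02 -4.33661792e-01 -2.52251265e-04]
dial expected px (np.float64(319.24058649545253), np.float64(300.76349027813023))
shift cm [18.91723759 27.940459    2.20550032]
```

View pics/w8.png

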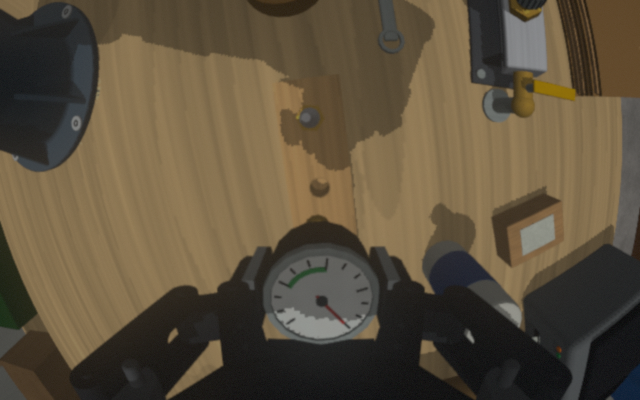

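```bash
python3 -m jog '1 1 2 -0.01 -0.04 0;3 3 4 -0.02 -0.1 0;5.5 6.5 6 -0.03 -0.17 0;8 10 7 -0.04 -0.24 0;10.5 14 7.5 -0.05 -0.31 0;13 18 7.5 -0.06 -0.38 0;15.5 22 7 -0.072 -0.434 0;17.5 25.5 6 -0.072 -0.434 0;18.9 27.9 5 -0.072 -0.434 0;18.9 27.9 3.5 -0.072 -0.434 0;18.9 27.9 2.2 -0.072 -0.434 0;18.9 27.9 2.2 -0.072 -0.434 0'
python3 -m jog '0 0 0 0 0 0;0 0 0 0 0 0'
python3 - <<'E'
from h import *
s=arm.sense();R=Rn.from_quat(s["tcp_rot"]).as_matrix();p=s["tcp_pos"];print(p,s["gripper_width"])
G=goalR(-U,np.cross(YL,U));print("rot",Rn.from_matrix(G@R.T).as_rotvec())
c=arm.read_camera("wrist");cv2.imwrite("pics/w9.png",c["frame"][:,:,::-1])
d=p-p; m=np.array([.6502,.0322,.1537]);v=p-m;E=np.cross(YL,U)
print("along,x,y mm",v@U*1e3,v@E*1e3,v@YL*1e3,"mouth px",proj(c,m,True),"tip px",proj(c,p+R[:,1]*.0623,True))
for n in("scene","top"):
    c=arm.read_camera(n);cv2.imwrite(f"pics/{n}9.png",c["frame"][:,:,::-1])
    x,y=map(int,proj(c,m));print(n,x,y);cv2.imwrite(f"pics/{n}9z.png",cv2.resize(c["frame"][y-50:y+50,x-50:x+50,::-1],None,fx=5,fy=5,interpolation=cv2.INTER_CUBIC))
E
```

```text
time_s: 10.72
tcp_pos: [0.6048, 0.0404, 0.2399]
tcp_rot: [0.349, -0.413, 0.643, -0.542]
ft_force: [0.4, -0.5, -3.6]
gripper_width: 0.0486
time_s: 10.88
tcp_pos: [0.6067, 0.039, 0.2453]
tcp_rot: [0.346, -0.412, 0.645, -0.543]
ft_force: [-0.3, -0.5, -2.1]
gripper_width: 0.0483
[0.60674703 0.03896929 0.24534763] 0.048300033260075446
rot [-1.29323335e-03 -1.67892629e-03 -6.68917256e-05]
along,x,y mm 101.64388985868447 -1.119251080092469 -0.7342308680210012 mouth px (np.float64(321.9102145597747), np.float64(207.31174489280016)) tip px (np.float64(320.30168673935196), np.float64(223.99756833947657))
scene 347 201
top 303 154
```

View pics/w9.png

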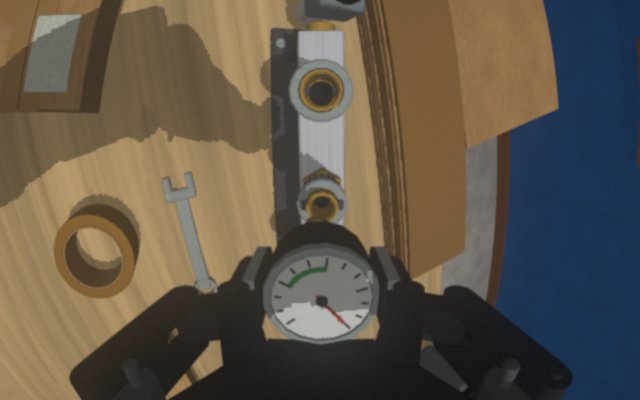

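View pics/scene9z.png

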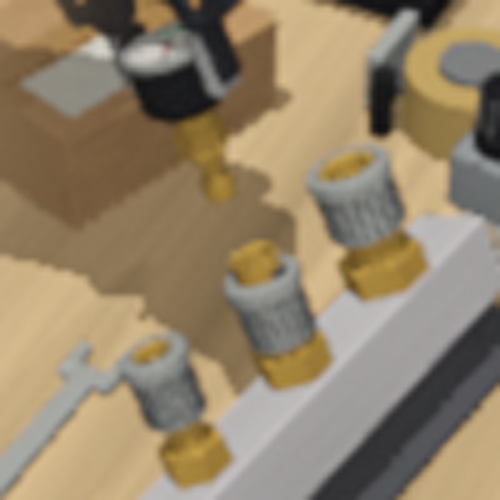

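```bash
cat > chk.py <<'E'
from h import *
s=arm.sense();R=Rn.from_quat(s["tcp_rot"]).as_matrix();p=s["tcp_pos"]
G=goalR(-U,np.cross(YL,U));print("rot",Rn.from_matrix(G@R.T).as_rotvec().round(4))
m=np.array([.6502,.0322,.1537]);v=p-m;E=np.cross(YL,U)
print("tcp",p.round(4),"tip depth past mouth",62.3-v@U*1e3,"x,y mm",v@E*1e3,v@YL*1e3,"F u,x,y",(s["ft_force"]@U).round(1),(s["ft_force"]@E).round(1),(s["ft_force"]@YL).round(1),"w",s["gripper_width"])
E
python3 chk.py
python3 - <<'E'
from h import *
c=arm.read_camera("wrist");cv2.imwrite("pics/w10z.png",cv2.resize(c["frame"][160:240,270:370,::-1],None,fx=6,fy=6,interpolation=cv2.INTER_CUBIC))
print(proj(c,[.6502,.0322,.1537],True))
E
```

```text
rot [-0.0015 -0.0002  0.0002]
tcp [0.6072 0.0389 0.2461] tip depth past mouth -39.825713877618995 x,y mm -0.43915460180728866 -0.7245601044327732 F u,x,y -2.1 -1.1 0.1 w 0.04844681941265426
(np.float64(320.91813007800533), np.float64(207.2015655617546))
```

View pics/w10z.png

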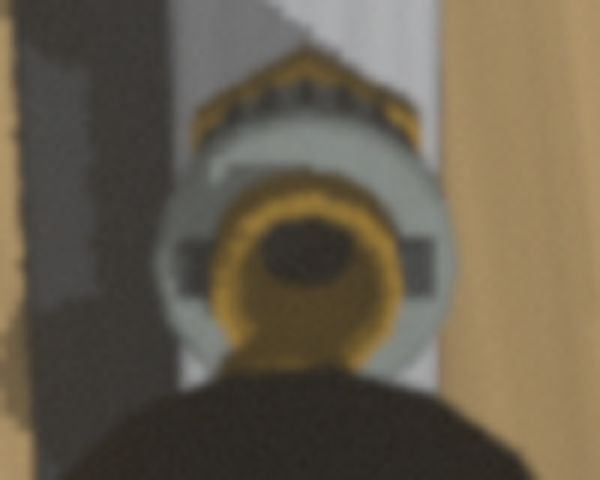

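```bash
python3 -m jog '0.3 0 -0.5 0 0 0;0.6 -0.05 -1.2 0 0 0;0.95 -0.1 -1.9 0 0 0;1.2 -0.14 -2.5 0 0 0;1.3 -0.16 -2.7 0 0 0;1.3 -0.16 -2.7 0 0 0;1.3 -0.16 -2.7 0 0 0;1.3 -0.16 -2.7 0 0 0'
python3 chk.py
python3 - <<'E'
from h import *
for n in("scene","top"):
    c=arm.read_camera(n)
    x,y=map(int,proj(c,[.6502,.0322,.1537]));print(n,x,y);cv2.imwrite(f"pics/{n}11z.png",cv2.resize(c["frame"][y-40:y+40,x-40:x+40,::-1],None,fx=7,fy=7,interpolation=cv2.INTER_CUBIC))
E
python3 chk.py
```

```text
time_s: 11.75
tcp_pos: [0.62, 0.0379, 0.2183]
tcp_rot: [0.346, -0.412, 0.644, -0.543]
ft_force: [0.8, -0.6, -3.2]
gripper_width: 0.0486
rot [-0.0014 -0.0013 -0.0007]
tcp [0.62   0.0379 0.2183] tip depth past mouth -9.238226398058913 x,y mm -0.5403437957479801 0.4479643277599914 F u,x,y -3.2 -0.6 -0.5 w 0.04864554028748772
scene 347 201
top 303 154
rot [-0.0014 -0.0011 -0.0007]
tcp [0.62   0.0379 0.2184] tip depth past mouth -9.34616730376868 x,y mm -0.48786679918279285 0.4925057671972292 F u,x,y -2.2 -1.1 -1.1 w 0.048810979445786704
```

View pics/scene11z.png

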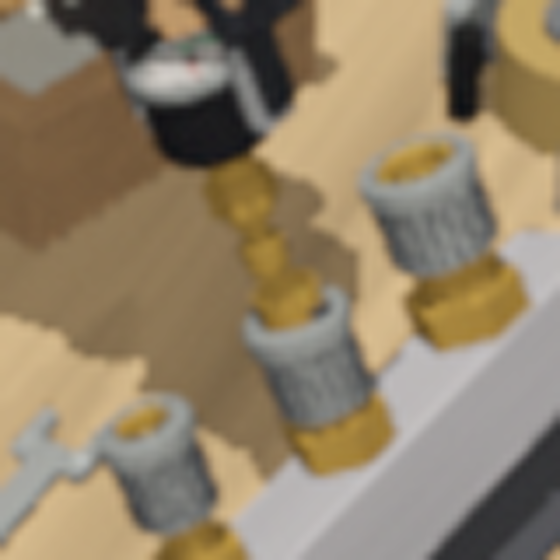

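```bash
python3 -m jog '0.12 -0.07 -0.16 0 0 0;0.25 -0.09 -0.46 0 0 0;0.37 -0.11 -0.76 0 0 0;0.5 -0.13 -1.04 0 0 0;0.6 -0.15 -1.28 0 0 0;0.7 -0.16 -1.48 0 0 0;0.75 -0.17 -1.52 0 0 0;0.75 -0.17 -1.52 0 0 0'
python3 chk.py
```

```text
time_s: 12.52
tcp_pos: [0.6281, 0.0361, 0.2033]
tcp_rot: [0.346, -0.411, 0.645, -0.544]
ft_force: [7.7, 0.1, 0.4]
gripper_width: 0.0485
rot [-0.0013 -0.0002 -0.0005]
tcp [0.6281 0.0361 0.2033] tip depth past mouth 7.879852435493532 x,y mm 0.6598877094205514 0.11070199463284218 F u,x,y -2.8 7.0 1.5 w 0.04853143550291216
```

```bash
python3 -m jog '0.13 -0.03 -0.16 0 0 0;0.24 -0.05 -0.4 0 0 0;0.36 -0.07 -0.66 0 0 0;0.47 -0.09 -0.9 0 0 0;0.55 -0.1 -1.08 0 0 0;0.63 -0.11 -1.25 0 0 0;0.63 -0.11 -1.25 0 0 0;0.63 -0.11 -1.25 0 0 0'
python3 chk.py
```

```text
time_s: 13.18
tcp_pos: [0.6342, 0.035, 0.1903]
tcp_rot: [0.346, -0.412, 0.645, -0.543]
ft_force: [9.4, -0.9, -0.2]
gripper_width: 0.0484
rot [-0.0012 -0.0009 -0.0005]
tcp [0.6342 0.035  0.1903] tip depth past mouth 22.293999886815634 x,y mm 0.7663443173157227 8.110139414077913e-05 F u,x,y -4.2 8.4 0.7 w 0.048424154116987646
```

```bash
python3 -m jog '0.1 -0.02 -0.12 0 0 0;0.18 -0.03 -0.3 0 0 0;0.24 -0.04 -0.44 0 0 0;0.3 -0.05 -0.58 0 0 0;0.34 -0.06 -0.68 0 0 0;0.36 -0.06 -0.72 0 0 0;0.36 -0.06 -0.72 0 0 0'
python3 chk.py
```

```text
time_s: 13.77
tcp_pos: [0.6372, 0.0348, 0.1847]
tcp_rot: [0.346, -0.411, 0.644, -0.544]
ft_force: [-21.7, 3.0, 32.7]
gripper_width: 0.0484
rot [-0.0017 -0.0002 -0.0012]
tcp [0.6372 0.0348 0.1847] tip depth past mouth 28.566003479599672 x,y mm 1.0659297292715877 0.3161997494757246 F u,x,y 38.9 -6.0 -0.7 w 0.048428780742769975
```

```bash
python3 - <<'E'
from h import *
c=arm.read_camera("scene");x,y=map(int,proj(c,[.6502,.0322,.1537]));cv2.imwrite("pics/s12z.png",cv2.resize(c["frame"][y-40:y+40,x-40:x+40,::-1],None,fx=7,fy=7,interpolation=cv2.INTER_CUBIC))
E
python3 chk.py
```

```text
rot [-0.0017 -0.0002 -0.0012]
tcp [0.6371 0.0348 0.1847] tip depth past mouth 28.56358855885285 x,y mm 1.0464422502093305 0.31728924874794684 F u,x,y 37.5 -5.3 -0.8 w 0.04876618093321188
```

View pics/s12z.png

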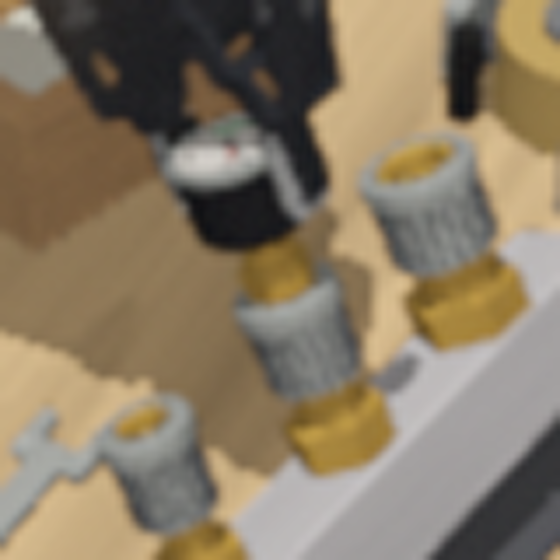

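The sleeve's rim has moved up to about (290, 295) in the crop, against the shoulder, so it has sprung forward. Next I'll relieve the force and release.

```bash
python3 -m jog '-0.05 0 0.1 0 0 0;-0.05 0 0.1 0 0 0'
python3 -m jog '0 0 0 0 0 0;0 0 0 0 0 0;0 0 0 0 0 0;0 0 0 0 0 0;0 0 0 0 0 0;0 0 0 0 0 0;0 0 0 0 0 0' 0
python3 -m jog '-0.6 0.1 1.3 0 0 0;-1.6 0.3 3.5 0 0 0;-3 0.5 6.5 0 0 0;-4.5 0.8 9.8 0 0 0;-5.4 0.9 11.8 0 0 0;-5.4 0.9 11.8 0 0 0;-5.4 0.9 11.8 0 0 0;-5.4 0.9 11.8 0 0 0'
python3 - <<'E'
from h import *
for n in("scene","top"):
    c=arm.read_camera(n);cv2.imwrite(f"pics/{n}13.png",c["frame"][:,:,::-1])
    x,y=map(int,proj(c,[.6502,.0322,.1537]));cv2.imwrite(f"pics/{n}13z.png",cv2.resize(c["frame"][y-40:y+40,x-50:x+50,::-1],None,fx=7,fy=7,interpolation=cv2.INTER_CUBIC))
c=arm.read_camera("wrist");cv2.imwrite("pics/w13.png",c["frame"][:,:,::-1])
s=arm.sense();print(s["ft_force"])
for a in(.108,.144-.078+.0):pass
print("dial expected",proj(c,np.array([.6502,.0322,.1537])+U*.066,True))
E
```

```text
time_s: 13.98
tcp_pos: [0.6369, 0.0346, 0.1849]
tcp_rot: [0.346, -0.412, 0.644, -0.544]
ft_force: [-6.1, 2.0, 17.8]
gripper_width: 0.0485
time_s: 14.57
tcp_pos: [0.6367, 0.0344, 0.1839]
tcp_rot: [0.346, -0.412, 0.644, -0.543]
ft_force: [-0.3, 0.3, 0.1]
gripper_width: 0.0856
time_s: 15.23
tcp_pos: [0.5827, 0.0434, 0.3012]
tcp_rot: [0.347, -0.412, 0.644, -0.543]
ft_force: [0.7, 0.1, 0.1]
gripper_width: 0.0852
[-0.23145516  0.20273213 -0.02947367]
dial expected (np.float64(320.95184464569485), np.float64(209.43248544278552))
```

View pics/scene13z.png

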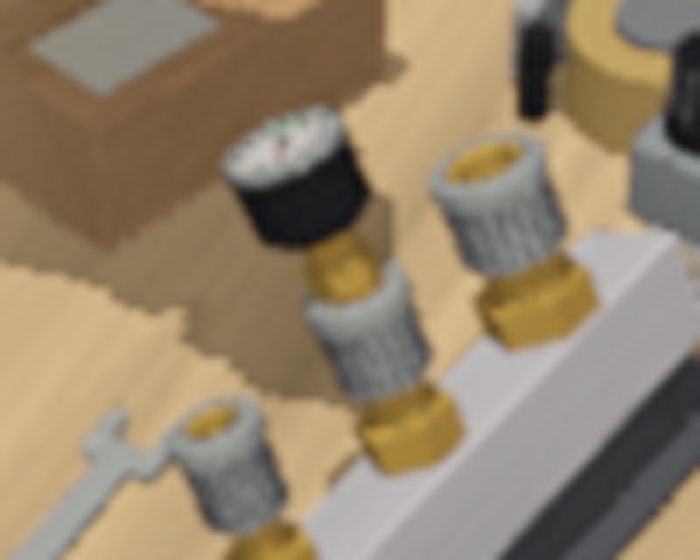

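View pics/w13.png

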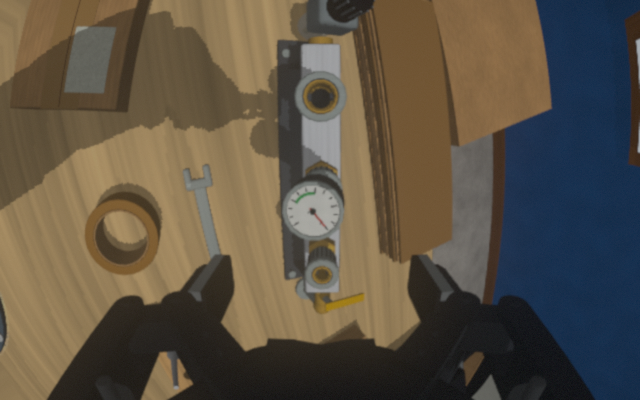

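View pics/scene13.png

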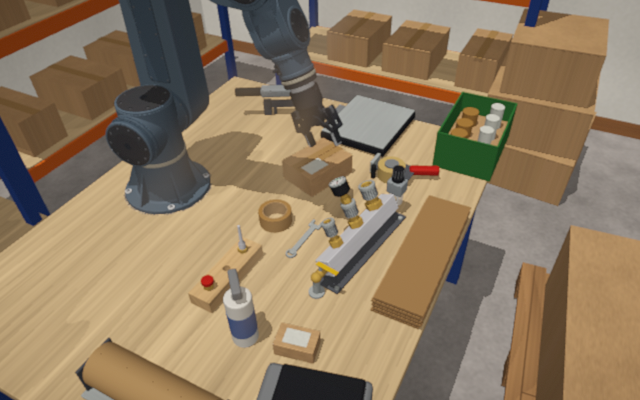

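Run:
```python
from h import *
m=np.array([.6502,.0322,.1537]);E=np.cross(YL,U)
c={n:arm.read_camera(n) for n in("scene","top","wrist")}
def show(n,pt,w,k):
    im=c[n]["frame"][:,:,::-1];x,y=map(int,pt);cv2.imwrite(f"pics/{n}14z.png",cv2.resize(im[y-w:y+w,x-w:x+w],None,fx=k,fy=k,interpolation=cv2.INTER_CUBIC));print(n,x-w,y-w)
show("scene",proj(c["scene"],m+.05*U),30,10);show("top",proj(c["top"],m+.06*U),30,10);show("wrist",(314,215),50,10)
for dx in(0,-3,-6):
  for dz in (66,70):
    print(dx,dz,[np.round(proj(c[n],m+dz/1e3*U+dx/1e3*E,n=="wrist"),1) for n in c])
```

```text
scene 311 155
top 270 131
wrist 264 165
0 66 [array([339.5, 180.5]), array([300.4, 161.8]), array([320.5, 209.4])]
0 70 [array([339. , 179.2]), array([300.2, 162.3]), array([320.5, 210.8])]
-3 66 [array([338.7, 180.5]), array([300.2, 163.2]), array([316.7, 209.4])]
-3 70 [array([338.2, 179.2]), array([300.1, 163.6]), array([316.7, 210.8])]
-6 66 [array([337.9, 180.5]), array([300.1, 164.5]), array([313. , 209.4])]
-6 70 [array([337.4, 179.2]), array([299.9, 165. ]), array([312.9, 210.8])]
```

View pics/scene14z.png

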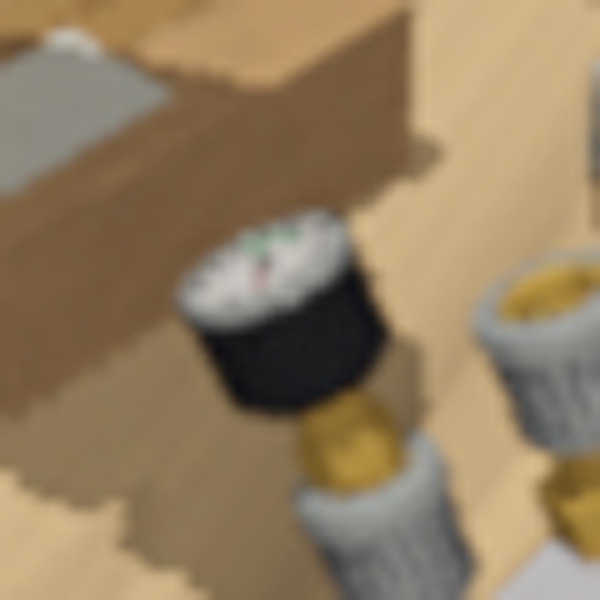

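View pics/top14z.png

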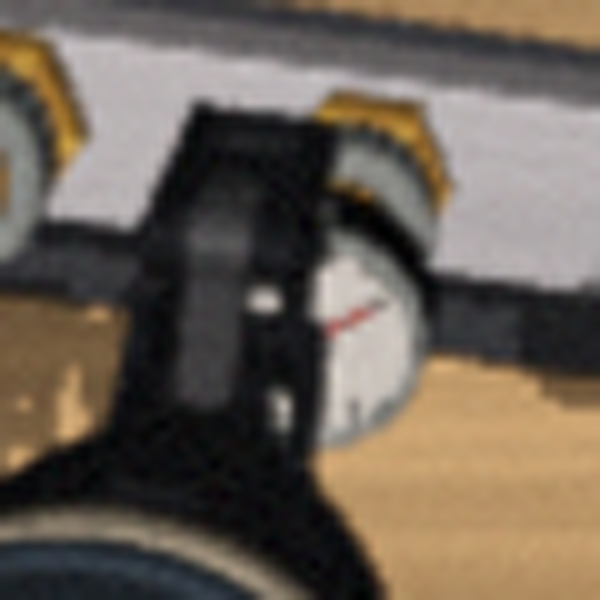

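View pics/wrist14z.png

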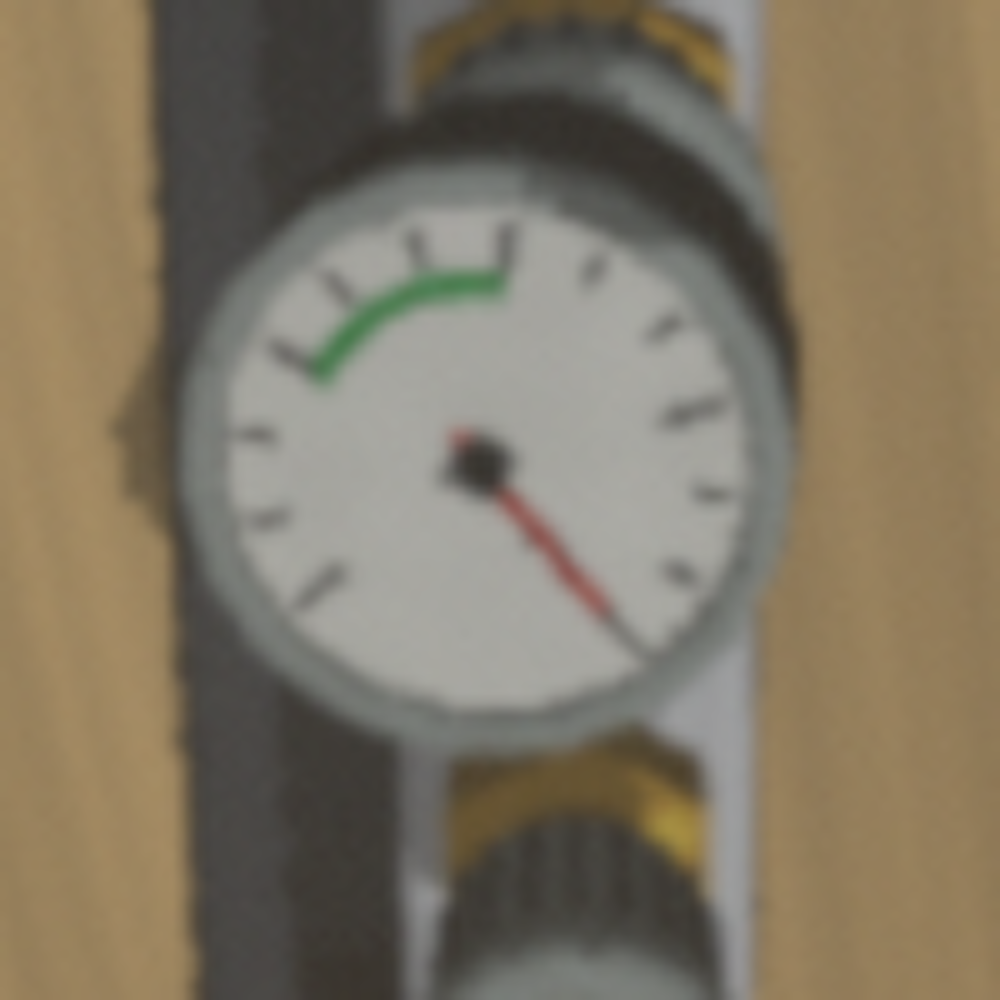

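Run:
```python
from h import *
s=arm.sense();R=Rn.from_quat(s["tcp_rot"]).as_matrix();p=s["tcp_pos"]
E=np.cross(YL,U);g=np.array([.6502,.0322,.1537])+.03*U
for a in(25,35,45):
  rv=-E*np.radians(a);R2=Rn.from_rotvec(rv).as_matrix()@R
  c=arm.read_camera("wrist");T=c["camera_from_world"];Rc=Rn.from_rotvec(rv).as_matrix()@T[:3,:3].T
  for d in (.26,.30):
    cam=g+Rc[:,2]*d; tcp=cam-R2@np.array([-.0712,-.1416,-.0011])
    print(a,d,rv.round(3),"shift cm",((tcp-p)*100).round(1),"tcp",tcp.round(3),"tcp rel gauge U,E,Y",((tcp-g)@U).round(3),((tcp-g)@E).round(3),((tcp-g)@YL).round(3),"view.U",Rc[:,2]@U)
```

```text
25 0.26 [-0.39   0.067 -0.184] shift cm [ 2.3  4.3 -3.1] tcp [0.606 0.087 0.27 ] tcp rel gauge U,E,Y 0.098 0.001 0.046 view.U 0.7547761870078795
25 0.3 [-0.39   0.067 -0.184] shift cm [ 1.5  7.1 -0.4] tcp [0.598 0.115 0.298] tcp rel gauge U,E,Y 0.128 0.001 0.072 view.U 0.7547761870078795
35 0.26 [-0.546  0.094 -0.258] shift cm [ 3.   5.9 -4. ] tcp [0.613 0.102 0.262] tcp rel gauge U,E,Y 0.088 0.001 0.063 view.U 0.6294782637517594
35 0.3 [-0.546  0.094 -0.258] shift cm [ 2.5  9.1 -1.7] tcp [0.608 0.135 0.284] tcp rel gauge U,E,Y 0.114 0.001 0.094 view.U 0.6294782637517594
45 0.26 [-0.701  0.121 -0.332] shift cm [ 3.7  7.2 -5.1] tcp [0.62  0.115 0.25 ] tcp rel gauge U,E,Y 0.076 0.001 0.077 view.U 0.485064964267862
45 0.3 [-0.701  0.121 -0.332] shift cm [ 3.5 10.8 -3.3] tcp [0.618 0.151 0.268] tcp rel gauge U,E,Y 0.096 0.001 0.112 view.U 0.485064964267862
```

```bash
python3 -m jog '0 4 3 -0.1 0.02 -0.05;1 7 2 -0.2 0.04 -0.1;2 9 0 -0.3 0.06 -0.16;2.5 9.1 -1.7 -0.4 0.07 -0.2;2.5 9.1 -1.7 -0.5 0.09 -0.24;2.5 9.1 -1.7 -0.546 0.094 -0.258;2.5 9.1 -1.7 -0.546 0.094 -0.258;2.5 9.1 -1.7 -0.546 0.094 -0.258;2.5 9.1 -1.7 -0.546 0.094 -0.258;2.5 9.1 -1.7 -0.546 0.094 -0.258'
python3 - <<'E'
from h import *
c=arm.read_camera("wrist");m=np.array([.6502,.0322,.1537]);E=np.cross(YL,U)
im=c["frame"][:,:,::-1];cv2.imwrite("pics/w15.png",im)
for z in(-.078,-.042,0,.032,.066):print(z,proj(c,m+z*U,True),proj(c,m+z*U-.005*E,True))
cv2.imwrite("pics/w15z.png",cv2.resize(im[130:280,260:380],None,fx=4,fy=4,interpolation=cv2.INTER_CUBIC))
E
```

```text
time_s: 16.52
tcp_pos: [0.6079, 0.1336, 0.2869]
tcp_rot: [0.452, -0.29, 0.779, -0.325]
ft_force: [0.2, -0.1, -0.2]
gripper_width: 0.0854
-0.078 (np.float64(318.1275018579416), np.float64(136.24525128861714)) (np.float64(314.0154375121616), np.float64(136.2674826712987))
-0.042 (np.float64(317.99516326203275), np.float64(155.70450169263307)) (np.float64(313.57743893974225), np.float64(155.72604322580776))
0 (np.float64(317.8250658999221), np.float64(182.5145535949721)) (np.float64(313.0086617276995), np.float64(182.53370714331842))
0.032 (np.float64(317.68521366397937), np.float64(206.42979759778723)) (np.float64(312.53496636023175), np.float64(206.44537899689715))
0.066 (np.float64(317.5297361009941), np.float64(235.60418377100152)) (np.float64(311.9999721347282), np.float64(235.61359024683819))
```

View pics/w15z.png

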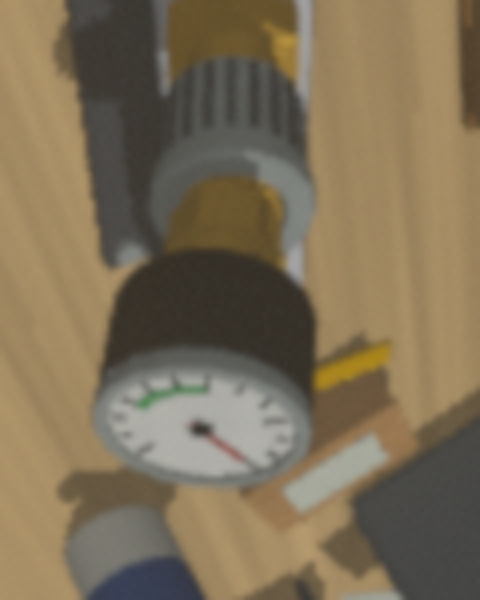

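Run:
```python
from rig import arm
print(arm.job_done(), arm.sense()["time_s"])
```

```text
the job is handed in; nothing more can be done
the job is handed in; nothing more can be done
```

The gauge is in the medium outlet with the sleeve locked over its plug, and I let go of it and handed the job in at about 17 s of the 51 s. No verdict was reported.

- **What I did:** I gripped the medium outlet's sleeve (the middle one) and pulled it back until it met its stop; it stayed back when I opened the fingers. I then lifted the gauge out of the rack, lined it up with the outlet and pressed it in.
- **Insertion:** The push ended at about 39 N along the bore, with the plug tip about 28.6 mm past the mouth (30 mm is home). The pictures show the sleeve forward again around the plug.
- **Last checks:** The arm is clear and reads about 0 N. The other two sleeves look forward, and I saw nothing else moved in the pictures.
- **Least certain point:** When released, the gauge sagged in the bore's play. I measured about 6.5 mm sideways at the dial, a lean of about 0.085 to 0.09 rad (limit 0.12, my error perhaps 0.02). Two looks about a second apart showed the same lean, so it appears to be at rest.

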